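# Gauge the core gap with a taper blade and hold it snug

### The arm

A 6-joint arm with a two-finger parallel gripper is mounted at the origin on the work surface. World frame = base frame: x ahead of the robot, y to its left, z up, the work surface at z = 0. Lengths are in m, angles in rad, forces in N, time in s.
With the tool pointing down it reaches from about 0.35 to 0.975 m from the base axis. Payload 4.9 kg.
Tool frame: the origin (TCP) lies at the very end of the fingers, on their centre line; the grasp point (between the pads) lies 19 mm behind it (ctrl.grasp_offset is the distance from the TCP to the grasp point, in m); z points along the fingers, y is the line along which they close (so a half turn about z gives the same grasp; the last joint's range is limited). The gripper opens to 85 mm and grips with 20 to 120 N. Pads are 22 mm wide; open, the fingers measure 114 mm over their backs; the gripper's body (76 mm by 85 mm) begins 54 mm behind the grasp point. The pads swing forward as they close: fully open they stand 13 mm farther back than shut.
Start: joints at [-0.119, 0.053, 1.613, -0, 1.476, -0.119], TCP at [0.625, 0, 0.231] pointing down, gripper open.
Joint ranges: [-3.01, 3.01], [-1.01, 2.22], [0.06, 2.58], [-1.02, 4.17], [0.09, 2.62], [-3.14, 3.14]. Speed limits (rad/s): [2.57, 2.57, 3.14, 3.14, 3.14, 3.14].

### API

Orientations are given as a rotation vector (axis times angle).
In Python, from station import ctrl, optics gives the robot as it stands.
- The arm moves only by the shell command python3 -m handwheel 'ROWS' [OPENING] [FORCE]. ROWS is JSON, a list of rows, each an object of numbers: "tx", "ty", "tz": the shift along the tool's x, y, z in mm; "roll": the turn about the tool's z in rad. A call has 1 to 12 rows; each row shifts and turns the commanded pose from where the row before left it, along the tool's axes as they then stand; what a row does not reach is not made up. A row lasts 1/12 s, in which the tool goes at most 41.7 mm and 7.16 degrees, less where a joint would pass 70% of its speed; a pose out of reach is approached as far as the arm can. A call with a gripper value outside its range is refused whole. OPENING is the finger opening in mm, from 0 to 85.4, set as the call begins (- or left out, the last holds). The fingers move at their own pace and stop on an object; FORCE is the grip in N (left out, the last holds). Time passes only in rows, so rows that do not move let the fingers close. It gives the time, the measured TCP pose, the force, the opening and the grip force at its end, in the units of the state.
- ctrl.get_obs(): the state, without advancing time (a new reading comes with each control period).
- optics.get_image(name): name is "scene" or "side" or "wrist"; returns (picture, depth): 400x640x3 uint8, red, green, blue; 400x640 float32, m along the optical axis (not along the pixel's ray), 0 where there is no reading.
- optics.camera_params(name): a dict with "mtx" (3x3 intrinsics, pixels), "extrinsics" (4x4, takes a point from camera to world coordinates); the wrist camera has in their place "tool_from_camera" (4x4, takes a point from camera to tool coordinates, whose origin is the TCP and whose axes are the flange's). Camera axes: x right, y down, z forward; pixel columns grow to the right and rows downward; lengths in m; the calibration is good to about 2 mm. A picture is of the moment at which its call begins: read the wrist's pose just before it. camera_params takes no time and is no camera call.
- ctrl.finish_job(): hands the job in; it is judged then, once.
The state is a dict: "t": time; "q": joint angles; "dq": joint speeds; "effort": joint torques, N m; "tool_pos": TCP position; "tool_rot": TCP orientation; "contact_force": force on the tool from outside, world axes, zero at the start; "wrist_torque": the same for the moment, N m; "opening": finger opening in m; "grip_force": force on a finger pad.
Only numpy, scipy, OpenCV 4.12 (cv2) and the standard library are available. Lean on these libraries where they do the work, as an engineer would, in place of code of your own. Each camera call takes 0.05 s, during which the arm holds its last target. There are 200 camera calls.

### The job

Take the yellow-handled taper gauge out of the rack and slide its blade straight down between the two steel plates of the gapping jig until it drags snugly on both, without forcing it. Finish while still gripping the handle, holding the blade upright and still at that depth; leave the other gauges and everything else on the table alone.

Things in the scene. Friction and masses are not known exactly. Their poses are not given: they have to be found in the camera images.
- gauge_yellow: the taper gauge with the yellow handle, about 90 g, upright in one slot of the rack, handle up. Origin at the tip (lower end) of its steel blade; z up along the blade, x across its thickness, y along its width. Blade 60 mm long, 16 mm wide, an even wedge 2 mm thick at the tip and 8 mm at the handle (0.1 mm per mm). Handle from z = 60 to 100 mm, 16 mm thick (x), 36 mm wide (y)
- yellow_grip (a point): centre of the yellow handle, 80 mm above the tip; axes as the gauge's. The handle is free on all sides for a grasp from above, across its 16 mm thickness
- yellow_tip (a point): the lower end of the yellow gauge's blade
- rack: white block, 64 mm (x) by 250 mm (y), 75 mm high, origin at the centre of its underside, fixed. Three slots (11 by 20 mm, 68 mm deep, 80 mm apart along y) hold the three gauges, blades down, tips 15 mm above the table, handles resting on the block; which gauge is in which slot changes. A blade must rise 60 mm to be clear
- jig: gapping jig, fixed: green base 170 mm (x) by 100 mm (y), 14 mm high, grey end posts 94 mm high at x = +-74 mm, two guide rods that carry a floating head with two plates. The head slides freely along x (6 mm either way, centring spring 250 N/m) and so centres itself on a blade. Origin at the centre of the underside; x runs across the gap, y along it
- gap (a point): middle of the mouth of the gap, on the head, 100 mm above the table; x across the gap, y along it, z up. The gap is parallel, 4 to 6 mm wide (varies), its middle within 0.5 mm of this point, free to 86 mm below. Lead-in lips above it: 8 mm high, each leaning 4 mm out. The blade fills the gap with its tip 20 to 40 mm below here; the drag then grows by 2 to 4 N per mm
- plate_a: steel plate on the head, grey backed, at the jig's -x side of the gap: 58 mm long (y), upright, 36 mm deep below the mouth. Origin on the top edge of its face at the gap. A blade that needs 3 to 12 N of push down is snug; well over 15 N is forcing
- plate_b: the facing steel plate of the same size, red backed, with a brass set screw, at the jig's +x side; it is locked firmly at its setting. Origin on the top edge of its face at the gap
- gauge_black: the taper gauge with the black handle, same shape and same origin as the yellow one: stays in the rack
- gauge_blue: the taper gauge with the blue handle, same shape and same origin as the yellow one: stays in the rack
- part_1: small black, yellow and lime transformer, 18 by 26 by 29 mm, 30 g, loose in the front row of the white foam tray at the far edge of the table: not to be disturbed. Origin under its centre
- part_2: small black, yellow and lime transformer, 18 by 26 by 29 mm, 30 g, loose in the front row of the white foam tray at the far edge of the table: not to be disturbed. Origin under its centre
- part_3: small black, yellow and lime transformer, 18 by 26 by 29 mm, 30 g, loose in the front row of the white foam tray at the far edge of the table: not to be disturbed. Origin under its centre
- tape_roll: roll of yellow tape lying flat, 64 mm across, 18 mm high: not to be disturbed
- screwdriver: screwdriver lying at the left: not to be disturbed
- glue: closed bottle, 44 mm across, 110 mm high, at the right: not to be disturbed
Mind the look-alikes: they are no part of the job. Leave any pink look-alike of the jig alone.

How it is judged:
By the outcome, as a careful person would: the job done as asked, in the order asked, and still so for the second after the job is handed in, while the arm keeps its last pose, push and grip.
It also fails if it takes over 35 s, if anything falls off the work surface, if the arm or the gripper's body presses on something with over 40 N, if the wrist force passes 120 N, or if a joint passes its speed limit or range.

## Working session

There is one attempt and no reset: what is moved stays moved. The work goes in short steps, Python scripts to look and compute and a shell command to move; the robot and the scene stay as the last step left them, time stands still between calls to the robot, and variables do not carry over. Pictures are saved under pics/ and viewed, at most 10 in all, crops included, and the job is handed in when it is done.

```bash
mkdir -p pics; python3 - <<'E'
from station import ctrl, optics
import cv2,numpy as np
for n in ("scene","side"):
    im,d=optics.get_image(n); cv2.imwrite(f"pics/{n}0.png",im[...,::-1]); np.savez(f"{n}0.npz",im=im,d=d)
    p=optics.camera_params(n); print(n,np.round(p["mtx"],1).tolist(),np.round(p["extrinsics"],3).tolist())
print(optics.camera_params("wrist")); print(ctrl.get_obs())
E
```

```text
scene [[425.6, 0.0, 321.2], [0.0, 425.6, 198.5], [0.0, 0.0, 1.0]] [[0.361, 0.528, -0.769, 1.385], [0.932, -0.188, 0.309, -0.315], [0.019, -0.828, -0.56, 0.745], [0.0, 0.0, 0.0, 1.0]]
side [[373.9, 0.0, 318.8], [0.0, 373.9, 203.0], [0.0, 0.0, 1.0]] [[-0.934, -0.253, 0.253, 0.165], [-0.358, 0.667, -0.653, 0.861], [-0.004, -0.701, -0.713, 1.002], [0.0, 0.0, 0.0, 1.0]]
{'mtx': array([[332.51921071,   0.        , 319.23758092],
       [  0.        , 332.51921071, 201.94436468],
       [  0.        ,   0.        ,   1.        ]]), 'tool_from_camera': array([[ 3.73205606e-04, -9.49296662e-01, -3.14381468e-01,
         8.05018938e-02],
       [ 9.99999210e-01, -2.31735135e-05,  1.25708380e-03,
        -1.92764078e-04],
       [-1.20063078e-03, -3.14381689e-01,  9.49295903e-01,
        -1.42182669e-01],
       [ 0.00000000e+00,  0.00000000e+00,  0.00000000e+00,
         1.00000000e+00]])}
{'t': 0.1, 'q': array([-1.18976825e-01,  5.33135957e-02,  1.61415524e+00, -6.23501078e-06,
        1.47600514e+00, -1.18984714e-01]), 'dq': array([-0.00146142, -0.0006678 , -0.00262455, -0.00112645, -0.00149479,
        0.00188859]), 'effort': array([ 6.14647306e-04, -3.94903493e+01, -3.71363103e+01, -4.52310599e-05,
        3.99340541e-03, -4.17574097e-05]), 'tool_pos': array([6.24435403e-01, 8.06456027e-05, 2.30172719e-01]), 'tool_rot': array([-2.22038871e+00, -2.22040755e+00,  1.83361858e-03]), 'contact_force': array([ 0.9292686 , -1.09262181,  0.85277294]), 'wrist_torque': array([0.0360147 , 0.01167273, 0.01090913]), 'grip_force': 0.0, 'opening': 0.08556029941929756}
```

View pics/scene0.png

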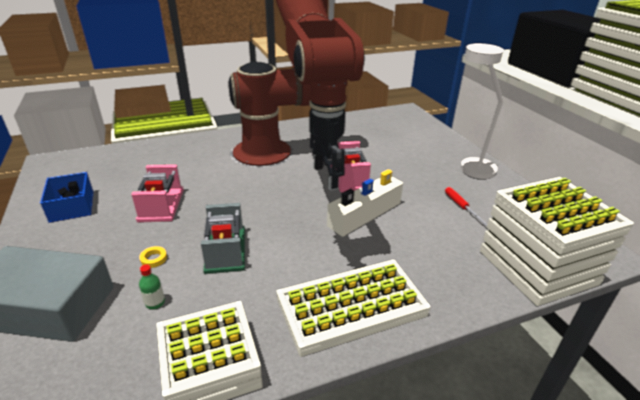

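View pics/side0.png

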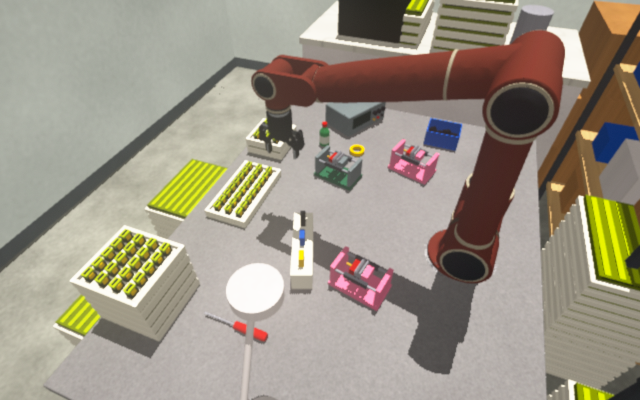

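The pictures show these candidates:
- **Yellow items:** the yellow handle at scene (386,177) / side (301,257), black handle (347,197), blue handle (367,187), tape roll (153,256) and the yellow transformers in the trays. I choose the upright yellow handle in the white rack.
- **Jigs:** the green-based grey jig at scene (222,238) / side (338,168), and pink look-alikes at scene (157,190) and (350,165). I choose the grey/green one.

```bash
cat > h.py <<'E'
import numpy as np,cv2
from station import ctrl,optics
from scipy.spatial.transform import Rotation as R
def cloud(n,im,d,obs=None):
    p=optics.camera_params(n); K=p["mtx"]
    if n=="wrist":
        T=np.eye(4);T[:3,:3]=R.from_rotvec(obs["tool_rot"]).as_matrix();T[:3,3]=obs["tool_pos"]; E=T@p["tool_from_camera"]
    else: E=p["extrinsics"]
    v,u=np.mgrid[:400,:640]
    P=np.stack([(u-K[0,2])/K[0,0]*d,(v-K[1,2])/K[1,1]*d,d],-1)
    W=P@E[:3,:3].T+E[:3,3]; W[d<=0]=np.nan
    return W
def masks(im):
    h=cv2.cvtColor(im,cv2.COLOR_RGB2HSV).astype(int); H,S,V=h[...,0],h[...,1],h[...,2]
    return dict(yellow=(abs(H-24)<8)&(S>150)&(V>90),blue=(abs(H-115)<12)&(S>120)&(V>60),red=((H<6)|(H>174))&(S>150)&(V>80),green=(H>55)&(H<95)&(S>70),white=(S<40)&(V>150))
E
python3 - <<'E'
from h import *
for n,boxes in (("scene",dict(yellow=(375,165,400,190),blue=(358,178,376,198),white=(325,170,410,240),green=(195,195,255,280),red=(205,215,238,245))),("side",dict(yellow=(290,245,312,270),blue=(290,225,312,247),white=(285,200,320,295),green=(310,140,365,192),red=(315,140,360,185)))):
    z=np.load(n+"0.npz");W=cloud(n,z["im"],z["d"]);M=masks(z["im"])
    for c,(a,b,e,f) in boxes.items():
        m=np.zeros((400,640),bool);m[b:f,a:e]=1;m&=M[c];P=W[m];P=P[~np.isnan(P[:,0])]
        print(n,c,len(P),np.round(np.percentile(P,[3,50,97],axis=0),3).tolist())
        if c=="white":
            top=P[(abs(P[:,2]-.075)<.006)];r=cv2.minAreaRect((top[:,:2]*1000).astype(np.float32));print(len(top),r)
        if c=="green": print(cv2.minAreaRect((P[P[:,2]<.02][:,:2]*1000).astype(np.float32)))
im=np.load("scene0.npz")["im"];s=np.load("side0.npz")["im"]
a=cv2.resize(im[140:280,180:420],None,fx=3,fy=3,interpolation=cv2.INTER_CUBIC);b=cv2.resize(s[130:270,270:400],None,fx=3,fy=3)[:, :]
cv2.imwrite("pics/crop1.png",a[...,::-1])
E
```

```text
scene yellow 101 [[0.451, 0.246, 0.083], [0.462, 0.253, 0.106], [0.47, 0.274, 0.117]]
scene blue 106 [[0.476, 0.171, 0.082], [0.491, 0.18, 0.107], [0.497, 0.2, 0.117]]
scene white 2336 [[0.291, 0.057, -0.002], [0.516, 0.242, 0.002], [0.611, 0.412, 0.077]]
571 ((486.4112548828125, 189.56369018554688), (67.29056549072266, 253.7332763671875), 21.794660568237305)
scene green 325 [[0.453, -0.289, 0.006], [0.58, -0.214, 0.014], [0.597, -0.171, 0.071]]
((514.360595703125, -229.9461212158203), (97.05773162841797, 158.56533813476562), 77.26591491699219)
scene red 202 [[0.516, -0.255, 0.07], [0.532, -0.233, 0.092], [0.541, -0.215, 0.097]]
side yellow 67 [[0.444, 0.25, 0.083], [0.451, 0.271, 0.115], [0.461, 0.281, 0.119]]
side blue 39 [[0.473, 0.178, 0.11], [0.482, 0.191, 0.116], [0.491, 0.206, 0.118]]
side white 2557 [[0.403, -0.041, -0.002], [0.486, 0.208, 0.009], [0.615, 0.315, 0.079]]
988 ((484.5317687988281, 188.69790649414062), (63.95403289794922, 256.2021484375), 21.038305282592773)
side green 175 [[0.458, -0.264, 0.011], [0.539, -0.208, 0.015], [0.573, -0.171, 0.019]]
((541.940185546875, -281.8887939453125), (111.7112808227539, 266.34521484375), 17.063568115234375)
side red 19 [[0.521, -0.248, 0.091], [0.531, -0.221, 0.096], [0.537, -0.207, 0.109]]
```

View pics/crop1.png

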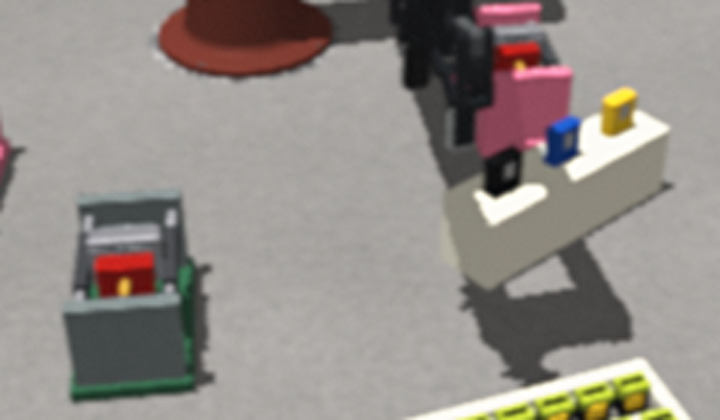

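Crop: the yellow-handled gauge is at crop (620,110), upright in the end slot of the white rack. The grey/green jig with its red-backed plate is at (125,290). The rack fit gives a centre of about (0.485, 0.189), yaw 21°, which puts the yellow slot at (0.456, 0.264). That agrees with the yellow pixels. Next I move above it.

```bash
python3 -m handwheel '[{"tx":33,"ty":-21},{"tx":33,"ty":-21},{"tx":33,"ty":-21},{"tx":33,"ty":-21},{"tx":33,"ty":-21},{"tx":33,"ty":-21},{"tx":33,"ty":-21},{"tx":33,"ty":-21},{"roll":-0.124},{"roll":-0.124},{"roll":-0.124},{}]'
cat > look.py <<'E'
from h import *
import sys
def look(name):
    o=ctrl.get_obs(); im,d=optics.get_image("wrist"); cv2.imwrite(f"pics/{name}.png",im[...,::-1])
    np.savez(name+".npz",im=im,d=d)
    return o,im,cloud("wrist",im,d,o)
E
python3 - <<'E'
from look import *
o,im,W=look("w1");M=masks(im)
print(o["t"],o["tool_pos"],R.from_rotvec(o["tool_rot"]).as_matrix().round(3).tolist(),o["contact_force"])
m=M["yellow"]&(np.linalg.norm(W[...,:2]-[.456,.264],axis=2)<.04)&(W[...,2]>.1);P=W[m]
print(len(P),np.percentile(P,[3,50,97],axis=0).round(4),cv2.minAreaRect((P[P[:,2]>.11][:,:2]*1000).astype(np.float32)))
m=M["white"]&(abs(W[...,2]-.075)<.006);print(cv2.minAreaRect((W[m][:,:2]*1000).astype(np.float32)))
E
```

```text
0.1 [6.24435403e-01 8.06456027e-05 2.30172719e-01] [[-0.0, 1.0, -0.002], [1.0, 0.0, 0.0], [0.0, -0.002, -1.0]] [ 0.9292686  -1.09262181  0.85277294]$[0]: bad value
Traceback (most recent call last):
IndexError: index -1 is out of bounds for axis 0 with size 0
```

View pics/w1.png

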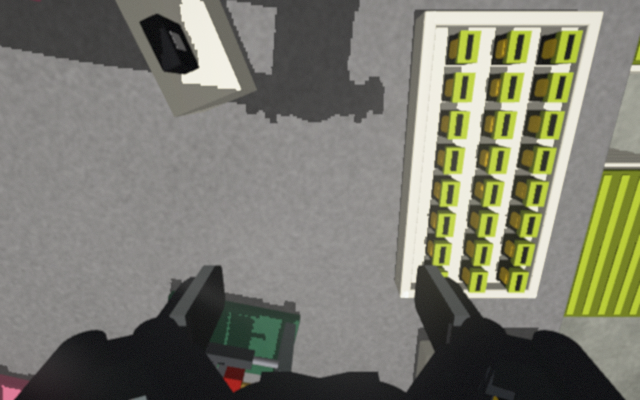

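The move was refused, so this picture is from the start pose. It shows the black gauge at (170,45), the tray at right and the jig at bottom (255,345). I'll resend with all the keys.

```bash
python3 -m handwheel '[{"tx":33,"ty":-21,"tz":0,"roll":0},{"tx":33,"ty":-21,"tz":0,"roll":0},{"tx":33,"ty":-21,"tz":0,"roll":0},{"tx":33,"ty":-21,"tz":0,"roll":0},{"tx":33,"ty":-21,"tz":0,"roll":0},{"tx":33,"ty":-21,"tz":0,"roll":0},{"tx":33,"ty":-21,"tz":0,"roll":0},{"tx":33,"ty":-21,"tz":0,"roll":0},{"tx":0,"ty":0,"tz":0,"roll":-0.124},{"tx":0,"ty":0,"tz":0,"roll":-0.124},{"tx":0,"ty":0,"tz":0,"roll":-0.124},{"tx":0,"ty":0,"tz":0,"roll":0}]'
cat > m1.py <<'E'
from look import *
o,im,W=look(sys.argv[1]);M=masks(im)
print(o["t"],o["tool_pos"],R.from_rotvec(o["tool_rot"]).as_matrix().round(3).tolist(),o["contact_force"])
m=M["yellow"]&(np.linalg.norm(W[...,:2]-[.456,.264],axis=2)<.04)&(W[...,2]>.1);P=W[m]
print(len(P))
if len(P):
  print(np.percentile(P,[3,50,97],axis=0).round(4),cv2.minAreaRect((P[P[:,2]>.112][:,:2]*1000).astype(np.float32)))
m=M["white"]&(abs(W[...,2]-.075)<.006);print(m.sum())
if m.any(): print(cv2.minAreaRect((W[m][:,:2]*1000).astype(np.float32)))
E
python3 m1.py w2
```

```text
t: 1.15
tool_pos: [0.4565, 0.2643, 0.231]
tool_rot: [-1.768, -2.596, 0.001]
contact_force: [0.3, 0.0, 0.3]
opening: 0.0856
grip_force: 0.0
1.15 [0.45650162 0.26430282 0.2309577 ] [[-0.366, 0.931, -0.0], [0.931, 0.366, -0.0], [-0.0, -0.001, -1.0]] [0.34061521 0.01928167 0.2586643 ]
719
[[0.4443 0.2482 0.1132]
 [0.454  0.2648 0.1145]
 [0.4633 0.2796 0.1157]] ((454.22357177734375, 263.9546203613281), (13.957780838012695, 34.84212112426758), 20.920127868652344)
10995
((380.217529296875, 148.01513671875), (285.71881103515625, 249.2292022705078), 20.898849487304688)
```

```bash
python3 -m handwheel '[{"tx":0.5,"ty":-1.9,"tz":0,"roll":0.008},{"tx":0,"ty":0,"tz":35,"roll":0},{"tx":0,"ty":0,"tz":35,"roll":0},{"tx":0,"ty":0,"tz":35,"roll":0},{"tx":0,"ty":0,"tz":30,"roll":0},{"tx":0,"ty":0,"tz":15,"roll":0},{"tx":0,"ty":0,"tz":0,"roll":0}]' 50
python3 -m handwheel '[{"tx":0,"ty":0,"tz":0,"roll":0},{"tx":0,"ty":0,"tz":0,"roll":0},{"tx":0,"ty":0,"tz":0,"roll":0},{"tx":0,"ty":0,"tz":0,"roll":0},{"tx":0,"ty":0,"tz":0,"roll":0},{"tx":0,"ty":0,"tz":0,"roll":0}]' 5 60
```

```text
t: 1.78
tool_pos: [0.4516, 0.262, 0.0762]
tool_rot: [-1.784, -2.58, 0.012]
contact_force: [-0.0, -0.5, 0.2]
opening: 0.0499
grip_force: 0.0
t: 2.28
tool_pos: [0.4563, 0.2642, 0.0837]
tool_rot: [1.782, 2.585, 0.004]
contact_force: [-1.0, -1.0, 7.3]
opening: 0.0152
grip_force: 59.3
```

```bash
python3 -m handwheel '[{"tx":0,"ty":0,"tz":-6,"roll":0},{"tx":0,"ty":0,"tz":-15,"roll":0},{"tx":0,"ty":0,"tz":-25,"roll":0},{"tx":0,"ty":0,"tz":-30,"roll":0},{"tx":0,"ty":0,"tz":-30,"roll":0},{"tx":0,"ty":0,"tz":-30,"roll":0},{"tx":0,"ty":0,"tz":-24,"roll":0},{"tx":0,"ty":0,"tz":0,"roll":0},{"tx":0,"ty":0,"tz":0,"roll":0}]'
python3 - <<'E'
from look import *
o=ctrl.get_obs();print(o["tool_pos"],R.from_rotvec(o["tool_rot"]).as_matrix().round(3).tolist(),o["contact_force"],o["grip_force"])
im,d=optics.get_image("side");W=cloud("side",im,d);M=masks(im)
m=M["yellow"]&(np.linalg.norm(W[...,:2]-[.456,.264],axis=2)<.05)&(W[...,2]>.1);print(m.sum(),W[m].mean(0) if m.any() else 0)
v,u=np.argwhere(m).mean(0).astype(int) if m.any() else (230,300)
c=im[v-70:v+70,u-80:u+80];a=cv2.resize(c,None,fx=3,fy=3)
im2,d2=optics.get_image("scene");c2=cv2.resize(im2[90:230,320:440],None,fx=3,fy=3)
cv2.imwrite("pics/lift.png",np.hstack([a,c2])[...,::-1]);
E
```

```text
t: 3.03
tool_pos: [0.456, 0.2642, 0.2437]
tool_rot: [1.781, 2.585, 0.006]
contact_force: [-0.6, -0.0, -1.7]
opening: 0.0152
grip_force: 58.6
[0.45600728 0.26423506 0.24365832] [[-0.356, 0.934, 0.004], [0.934, 0.356, 0.002], [0.0, 0.005, -1.0]] [-0.59443849 -0.03292458 -1.6814487 ] 58.59268605709076
100 [0.45391961 0.27262286 0.27354302]
```

View pics/lift.png

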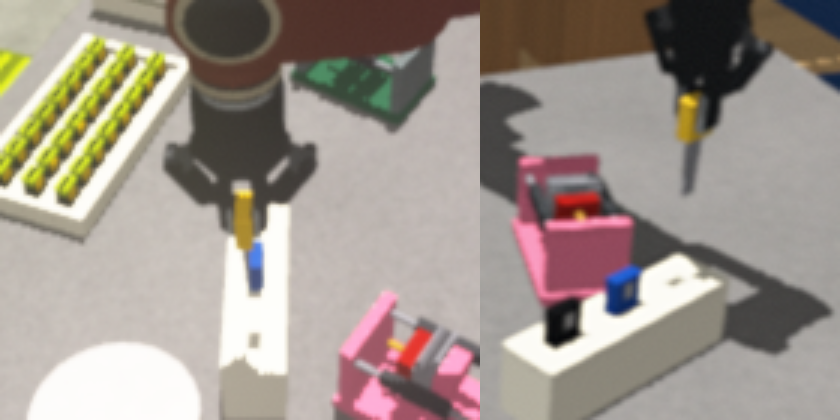

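The gauge is in the grip with its blade down, at left panel (243,220) and right panel (690,140). Its slot is empty, and blue and black are still in the rack. Next I move to a viewing pose by the jig.

```bash
python3 -m handwheel '[{"tx":-20,"ty":-6,"tz":0,"roll":0},{"tx":-38,"ty":-11,"tz":0,"roll":0},{"tx":-38,"ty":-11,"tz":0,"roll":0},{"tx":-38,"ty":-11,"tz":0,"roll":0},{"tx":-38,"ty":-11,"tz":0,"roll":0},{"tx":-38,"ty":-11,"tz":0,"roll":0},{"tx":-38,"ty":-11,"tz":0,"roll":0},{"tx":-38,"ty":-11,"tz":0,"roll":0},{"tx":-38,"ty":-11,"tz":0,"roll":0},{"tx":-38,"ty":-11,"tz":0,"roll":0},{"tx":-38,"ty":-11,"tz":0,"roll":0},{"tx":-38,"ty":-11,"tz":0,"roll":0}]'
python3 -m handwheel '[{"tx":-38,"ty":-11,"tz":0,"roll":0},{"tx":-38,"ty":-11,"tz":0,"roll":0},{"tx":-19,"ty":-5,"tz":0,"roll":0},{"tx":0,"ty":0,"tz":0,"roll":0.117},{"tx":0,"ty":0,"tz":0,"roll":0.117},{"tx":0,"ty":0,"tz":0,"roll":0.117},{"tx":0,"ty":0,"tz":0,"roll":0.117},{"tx":0,"ty":0,"tz":0,"roll":0.117},{"tx":0,"ty":0,"tz":0,"roll":0},{"tx":0,"ty":0,"tz":0,"roll":0}]'
python3 - <<'E'
from look import *
o,im,W=look("w3")
print(o["tool_pos"],R.from_rotvec(o["tool_rot"]).as_matrix().round(3).tolist())
E
```

```text
t: 4.13
tool_pos: [0.491, -0.1922, 0.2387]
tool_rot: [-1.781, -2.583, 0.0]
contact_force: [0.8, -0.5, -1.2]
opening: 0.0152
grip_force: 58.6
t: 4.97
tool_pos: [0.5002, -0.2886, 0.2391]
tool_rot: [-2.447, -1.964, 0.001]
contact_force: [0.3, 0.5, -1.6]
opening: 0.0149
grip_force: 58.5
[ 0.5001609  -0.28857295  0.23911805] [[0.216, 0.976, -0.003], [0.976, -0.216, 0.002], [0.001, -0.003, -1.0]]
```

View pics/w3.png

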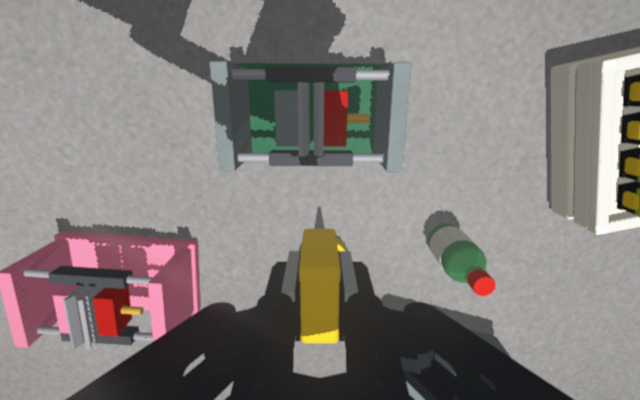

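The wrist picture shows the grey jig with its plates at columns 303 and 319 (gap about (311,118)), the held blade tip at (319,209), glue at (455,250), and a pink look-alike at left. Now I measure the gap and the tip with the same camera.

```bash
python3 - <<'E'
from look import *
o=ctrl.get_obs();z=np.load("w3.npz");im,d=z["im"],z["d"];W=cloud("wrist",im,d,o);g=cv2.cvtColor(im,cv2.COLOR_RGB2GRAY)
T=R.from_rotvec(o["tool_rot"]).as_matrix();t=(W-o["tool_pos"])@T  # tool coords
for r in (78,85,95,105,115,125,135,145,152,158): print(r,g[r,296:328].tolist(),(W[r,296:328:2,2]*1000).round(0).tolist())
m=(W[...,2]>.088)&(W[...,2]<.098);m[:,:205]=0;m[:,412:]=0;m[180:]=0;m[:55]=0
P=W[m][:,:2]*1000; 
# end posts
n,l,s,c=cv2.connectedComponentsWithStats(m.astype(np.uint8));print(s.tolist())
print(cv2.minAreaRect(P.astype(np.float32)))
print("tip region tool coords mm")
for r in range(206,230,3):
  k=[q for q in range(308,332) if t[r,q,2]>.0 and t[r,q,2]<.09]
  if k: print(r,k[0],k[-1],(t[r,k].mean(0)*1000).round(1),g[r,308:332].tolist())
E
```

```text
78 [49, 48, 47, 48, 49, 51, 47, 48, 49, 49, 49, 50, 50, 46, 51, 49, 50, 45, 48, 49, 48, 51, 47, 52, 50, 49, 49, 48, 49, 51, 49, 51] [85.0, 84.0, 85.0, 85.0, 85.0, 85.0, 86.0, 86.0, 85.0, 86.0, 84.0, 85.0, 85.0, 84.0, 85.0, 85.0]
85 [58, 70, 90, 94, 94, 91, 92, 89, 89, 88, 87, 87, 80, 67, 58, 56, 58, 69, 82, 89, 89, 88, 90, 91, 93, 94, 97, 88, 68, 59, 55, 59] [13.0, 107.0, 108.0, 109.0, 105.0, 102.0, 87.0, 14.0, 14.0, 101.0, 104.0, 107.0, 108.0, 107.0, 12.0, 13.0]
95 [79, 87, 92, 94, 94, 92, 90, 88, 86, 88, 88, 87, 80, 69, 59, 54, 58, 69, 81, 85, 86, 88, 90, 91, 94, 93, 93, 87, 67, 50, 51, 53] [94.0, 106.0, 108.0, 108.0, 106.0, 103.0, 89.0, 14.0, 14.0, 99.0, 104.0, 108.0, 108.0, 107.0, 96.0, 94.0]
105 [79, 82, 89, 93, 96, 93, 90, 89, 87, 89, 87, 87, 80, 68, 59, 56, 58, 68, 82, 88, 87, 88, 88, 92, 95, 93, 93, 87, 65, 56, 52, 52] [92.0, 106.0, 108.0, 107.0, 106.0, 102.0, 89.0, 14.0, 13.0, 100.0, 104.0, 108.0, 107.0, 106.0, 93.0, 94.0]
115 [80, 80, 87, 91, 94, 94, 91, 90, 87, 88, 88, 87, 81, 67, 59, 56, 59, 66, 83, 86, 87, 89, 91, 93, 94, 95, 95, 85, 62, 52, 54, 55] [93.0, 104.0, 106.0, 
[... 2090 characters left out ...]
 52. ] [165, 167, 168, 170, 170, 170, 166, 155, 128, 103, 95, 96, 97, 111, 145, 168, 172, 172, 170, 168, 167, 169, 169, 167]
218 316 322 [ 7.8 -0.  46.3] [162, 164, 164, 166, 167, 169, 165, 148, 111, 95, 97, 95, 95, 98, 122, 155, 166, 167, 166, 166, 165, 167, 166, 163]
221 316 323 [ 7.8  0.2 41.5] [164, 165, 166, 166, 166, 163, 156, 132, 103, 95, 94, 95, 95, 98, 106, 135, 156, 163, 165, 167, 166, 164, 164, 165]
224 315 323 [ 7.9 -0.1 36.4] [165, 168, 169, 171, 170, 163, 145, 110, 94, 95, 95, 94, 96, 95, 98, 118, 151, 164, 168, 170, 167, 164, 165, 165]
227 315 324 [ 7.8  0.2 32.2] [165, 165, 167, 167, 164, 154, 135, 105, 95, 96, 97, 98, 97, 96, 97, 109, 134, 158, 164, 161, 161, 159, 162, 164]
```

```bash
python3 - <<'E'
from look import *
o=ctrl.get_obs();z=np.load("w3.npz");im,d=z["im"],z["d"];W=cloud("wrist",im,d,o)
T=R.from_rotvec(o["tool_rot"]).as_matrix();t=(W-o["tool_pos"])@T*1000
res=[]
for r in range(84,153,2):
  q=[c for c in range(290,332) if .098<W[r,c,2]<.112]; L=[c for c in q if c<311]; Rr=[c for c in q if c>311]
  zl=W[r,L,2]*1000; 
  yl=np.polyfit(W[r,[c for c in L if c>302],2]*1000,t[r,[c for c in L if c>302],1],1)
  rr=[c for c in Rr if c<319]; yr=np.polyfit(W[r,rr,2]*1000,t[r,rr,1],1)
  res.append([t[r,L[0],1],t[r,Rr[-1],1],np.polyval(yl,103),np.polyval(yr,103)])
res=np.array(res);print(np.median(res,0),"mid outer",np.median(res[:,:2].mean(1)),"mid lip",np.median(res[:,2:].mean(1)), "slope/row",np.polyfit(np.arange(len(res))*2,res[:,2:].mean(1),1))
# plates' length in tool x at lip top
m=(W[...,2]>.099)&(W[...,2]<.112);m[:,:290]=0;m[:,332:]=0;m[165:]=0;m[:70]=0
print("x range",np.percentile(t[m][:,0],[1,99]))
for a in ((205,240),(383,413)):
  mm=(W[...,2]>.09)&(W[...,2]<.098);mm[:,:a[0]]=0;mm[:,a[1]:]=0;mm[180:]=0;mm[:55]=0
  p=t[mm];print("post",np.percentile(p[:,0],[1,99]),np.percentile(p[:,1],[1,99]),cv2.minAreaRect(p[:,:2].astype(np.float32)))
E
```

```text
[-16.52851051   3.23222808 -10.99794789  -2.73584856] mid outer -6.639187437663454 mid lip -6.856437078238606 slope/row [-3.15237401e-03 -6.74909674e+00]
x range [30.89567546 87.78002616]
post [ 15.69213602 103.2768158 ] [-88.01726221 -74.07002171] ((59.222808837890625, -81.17090606689453), (89.65524291992188, 14.721059799194336), 0.3002391457557678)
post [ 15.12968525 102.57448541] [59.5305826  73.42645387] ((58.539573669433594, 66.66871643066406), (89.92496490478516, 14.70167064666748), 0.07739577442407608)
```

Gap measured at tool offset (+59, −6.9) mm. The plate length of 57 mm, lip height of 108 mm and post height of 94 mm all match the description. The blade is upright with its tip 69 mm below the TCP. I move over the gap and lower to just above it.

```bash
python3 -m handwheel '[{"tx":20,"ty":-3,"tz":0,"roll":0.0045},{"tx":25,"ty":-3,"tz":0,"roll":0},{"tx":14,"ty":-0.9,"tz":0,"roll":0},{"tx":0,"ty":0,"tz":25,"roll":0},{"tx":0,"ty":0,"tz":22,"roll":0},{"tx":0,"ty":0,"tz":0,"roll":0},{"tx":0,"ty":0,"tz":0,"roll":0},{"tx":0,"ty":0,"tz":0,"roll":0}]'
python3 - <<'E'
from look import *
o,im,W=look("w4")
T=R.from_rotvec(o["tool_rot"]).as_matrix();print(o["tool_pos"],T.round(4).tolist(),o["contact_force"])
s,_=optics.get_image("side");c,_=optics.get_image("scene")
a=cv2.resize(im[130:270,240:400],None,fx=2.5,fy=2.5,interpolation=cv2.INTER_CUBIC)
b=cv2.resize(c[160:300,160:320],None,fx=2.5,fy=2.5,interpolation=cv2.INTER_CUBIC)
cv2.imwrite("pics/w4c.png",np.hstack([a,b])[...,::-1])
E
```

```text
t: 5.68
tool_pos: [0.5076, -0.2304, 0.1953]
tool_rot: [2.456, 1.958, 0.0]
contact_force: [1.0, 0.0, -1.2]
opening: 0.015
grip_force: 58.6
[ 0.50764505 -0.23037805  0.19525093] [[0.223, 0.9748, 0.0008], [0.9748, -0.223, -0.0007], [-0.0005, 0.0009, -1.0]] [ 0.9721576   0.04754622 -1.1897252 ]
```

View pics/w4c.png

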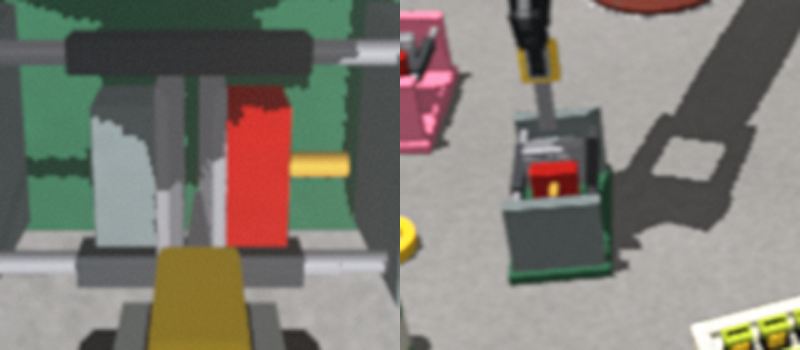

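The gauge now hangs over the jig. In the wrist half the blade is at crop (205,200) and the gap is around (190,150). I check the offset numerically.

```bash
cat > gap.py <<'E'
from look import *
o,im,W=look(sys.argv[1]);T=R.from_rotvec(o["tool_rot"]).as_matrix();t=(W-o["tool_pos"])@T*1000;g=cv2.cvtColor(im,cv2.COLOR_RGB2GRAY)
print(o["tool_pos"],o["contact_force"]); tipz=69
L=[];Rr=[];res=[]
for r in range(158,215):
  q=np.arange(290,345)
  w=W[r,q,2]; far=q[(w<.09)&(q>304)&(q<330)]
  hi=(w>.1)&(w<.1115)
  if r<195 and len(far):
    c=far.mean(); l=q[hi&(q<c)]; rr=q[hi&(q>c)]
    # plate inner sloped parts
    a=[k for k in l if k>c-9];b=[k for k in rr if k<c+9]
    if len(a)>2 and len(b)>2 and l[0]<c-6 and rr[-1]>c+6: res.append([r,t[r,l[0],1],t[r,rr[-1],1]])
res=np.array(res)
if len(res): print("outer L,R",np.median(res[:,1:],0),"mid",np.median(res[:,1:].mean(1)),len(res))
for r in range(190,240,4):
  k=[c for c in range(296,340) if 5<t[r,c,0]<11 and abs(t[r,c,1])<6 and 15<t[r,c,2]<76]
  if k: print(r,k[0],k[-1],t[r,k].mean(0).round(1))
for a in ((160,250),(370,470)):
  mm=(W[...,2]>.09)&(W[...,2]<.0975);mm[:,:a[0]]=0;mm[:,a[1]:]=0
  p=t[mm];print("post",len(p), np.percentile(p[:,1],[1,99]) if len(p) else 0)
E
python3 gap.py w5
```

```text
[ 0.50809381 -0.23079403  0.19623745] [-0.20104388  0.02977602  0.46022126]
outer L,R [-12.42386207   7.16046113] mid -2.8671282337402912 30
206 318 320 [ 7.6 -0.  69.3]
210 317 321 [ 8.1 -0.  59.9]
214 317 321 [ 8.  -0.  52.9]
218 316 322 [ 7.9 -0.  46.1]
222 315 323 [ 7.8 -0.  39.8]
226 315 324 [ 7.8  0.2 33.8]
post 2102 [-83.9687591  -70.19253497]
post 2095 [63.41691334 77.36088667]
```

```bash
python3 -m handwheel '[{"tx":0,"ty":-3,"tz":0,"roll":0},{"tx":0,"ty":0,"tz":6,"roll":0},{"tx":0,"ty":0,"tz":0,"roll":0},{"tx":0,"ty":0,"tz":0,"roll":0},{"tx":0,"ty":0,"tz":0,"roll":0}]'; python3 gap.py w6
```

```text
t: 6.3
tool_pos: [0.5042, -0.2293, 0.188]
tool_rot: [-2.457, -1.957, 0.0]
contact_force: [-0.5, -0.1, -0.9]
opening: 0.0152
grip_force: 58.6
[ 0.50418097 -0.22933338  0.18804448] [-0.4674324  -0.11098229 -0.92982888]
outer L,R [-8.38856185 11.15034981] mid 1.3808659670477357 22
206 318 320 [ 7.9 -0.  68.6]
210 317 321 [ 7.9 -0.  60.4]
214 317 321 [ 7.9 -0.  53.2]
218 316 322 [ 8. -0. 46.]
222 315 323 [ 7.7 -0.  40.1]
226 315 324 [ 8.   0.2 33.3]
post 2217 [-79.59420462 -65.72968377]
post 2216 [67.87270723 81.65616351]
```

```bash
python3 -m handwheel '[{"tx":0,"ty":1.2,"tz":0,"roll":0},{"tx":0,"ty":0,"tz":0,"roll":0},{"tx":0,"ty":0,"tz":0,"roll":0},{"tx":0,"ty":0,"tz":0,"roll":0},{"tx":0,"ty":0,"tz":0,"roll":0},{"tx":0,"ty":0,"tz":0,"roll":0}]'; python3 gap.py w7; python3 gap.py w8 | head -2
```

```text
t: 6.85
tool_pos: [0.5055, -0.2297, 0.1883]
tool_rot: [2.457, 1.957, -0.0]
contact_force: [-1.1, -0.5, -0.6]
opening: 0.0153
grip_force: 58.6
[ 0.5054888  -0.22968478  0.18831694] [-1.13600409 -0.49961783 -0.55624663]
outer L,R [-9.77103456  9.76278329] mid -0.018248024152769382 27
206 318 320 [ 7.8 -0.  68.8]
210 317 321 [ 7.9 -0.  60.5]
214 317 321 [ 7.8 -0.  53.4]
218 316 322 [ 7.8  0.2 46.4]
222 315 323 [ 7.8 -0.  39.9]
226 315 324 [ 7.8  0.2 33.7]
post 2195 [-80.96175227 -67.14712907]
post 2215 [66.4788135  80.34350549]
[ 0.50549094 -0.22966285  0.18829769] [-0.46170843  0.00220476 -0.51712781]
outer L,R [-9.76189076  9.77102983] mid -0.014979560875939768 27
```

Centred to within 0.1 mm. I lower to about 18 mm below the mouth, which is before the blade can fill the gap.

```bash
python3 -m handwheel '[{"tx":0,"ty":0,"tz":6,"roll":0},{"tx":0,"ty":0,"tz":8,"roll":0},{"tx":0,"ty":0,"tz":8,"roll":0},{"tx":0,"ty":0,"tz":7,"roll":0},{"tx":0,"ty":0,"tz":5,"roll":0},{"tx":0,"ty":0,"tz":0,"roll":0},{"tx":0,"ty":0,"tz":0,"roll":0},{"tx":0,"ty":0,"tz":0,"roll":0},{"tx":0,"ty":0,"tz":0,"roll":0}]'; python3 - <<'E'
from look import *
F=[]
for i in range(6): optics.get_image("wrist"); F.append(ctrl.get_obs()["contact_force"])
print(np.mean(F,0),np.std(F,0),ctrl.get_obs()["tool_pos"])
E
```

```text
t: 7.7
tool_pos: [0.5058, -0.2298, 0.1549]
tool_rot: [2.457, 1.957, 0.0]
contact_force: [0.4, -0.3, -1.5]
opening: 0.0154
grip_force: 58.6
[ 0.11509799 -0.02183644 -0.99706335] [0.60550615 0.42919812 0.61360806] [ 0.50559685 -0.22972845  0.15453423]
```

```bash
cat > f.py <<'E'
from look import *
F=[]
for i in range(6): optics.get_image("wrist"); F.append(np.r_[ctrl.get_obs()["contact_force"],ctrl.get_obs()["tool_pos"]*1000])
o=ctrl.get_obs();print("mean",np.mean(F,0).round(2),"grip",o["grip_force"],"tau",o["wrist_torque"].round(2),"rot",R.from_rotvec(o["tool_rot"]).as_matrix()[2].round(4),o["t"])
E
python3 -m handwheel '[{"tx":0,"ty":0,"tz":2,"roll":0},{"tx":0,"ty":0,"tz":2,"roll":0},{"tx":0,"ty":0,"tz":1.5,"roll":0},{"tx":0,"ty":0,"tz":0,"roll":0},{"tx":0,"ty":0,"tz":0,"roll":0}]'; python3 f.py
python3 -m handwheel '[{"tx":0,"ty":0,"tz":1,"roll":0},{"tx":0,"ty":0,"tz":1,"roll":0},{"tx":0,"ty":0,"tz":0,"roll":0},{"tx":0,"ty":0,"tz":0,"roll":0}]'; python3 f.py
```

```text
t: 8.42
tool_pos: [0.5053, -0.2296, 0.1485]
tool_rot: [-2.457, -1.957, 0.0]
contact_force: [-0.1, 0.8, -1.0]
opening: 0.015
grip_force: 58.6
mean [-3.0000e-01 -6.0000e-02 -9.2000e-01  5.0553e+02 -2.2969e+02  1.4884e+02] grip 58.593812584877014 tau [-0.01 -0.01 -0.03] rot [-1.e-04  2.e-04 -1.e+00] 8.7167
t: 9.05
tool_pos: [0.5054, -0.2296, 0.1466]
tool_rot: [-2.457, -1.957, 0.0]
contact_force: [0.6, 0.1, -1.9]
opening: 0.0154
grip_force: 58.6
mean [ 2.1000e-01 -3.5000e-01 -8.1000e-01  5.0551e+02 -2.2967e+02  1.4681e+02] grip 58.5952752828598 tau [-0.04  0.02  0.  ] rot [-1.e-04  1.e-04 -1.e+00] 9.35
```

```bash

python3 -m handwheel '[{"tx":0,"ty":0,"tz":1,"roll":0},{"tx":0,"ty":0,"tz":1,"roll":0},{"tx":0,"ty":0,"tz":1,"roll":0},{"tx":0,"ty":0,"tz":0,"roll":0},{"tx":0,"ty":0,"tz":0,"roll":0}]' >/dev/null; python3 f.py
```

```text
mean [-2.5000e-01 -6.0000e-02 -8.7000e-01  5.0552e+02 -2.2968e+02  1.4383e+02] grip 58.5928612947464 tau [-0.04 -0.01  0.02] rot [-0.e+00  1.e-04 -1.e+00] 10.0667
```

```bash

python3 -m handwheel '[{"tx":0,"ty":0,"tz":1,"roll":0},{"tx":0,"ty":0,"tz":1,"roll":0},{"tx":0,"ty":0,"tz":0,"roll":0},{"tx":0,"ty":0,"tz":0,"roll":0}]' >/dev/null; python3 f.py
```

```text
mean [ 1.8000e-01  2.0000e-02 -1.0400e+00  5.0551e+02 -2.2968e+02  1.4180e+02] grip 58.59800934791565 tau [ 0.05  0.01 -0.03] rot [ 0.  0. -1.] 10.7
```

Still free, with the tip about 27 mm below the mouth.

```bash

python3 -m handwheel '[{"tx":0,"ty":0,"tz":1,"roll":0},{"tx":0,"ty":0,"tz":1,"roll":0},{"tx":0,"ty":0,"tz":0,"roll":0},{"tx":0,"ty":0,"tz":0,"roll":0}]' >/dev/null; python3 f.py
```

```text
mean [ 2.2000e-01  4.9000e-01 -1.1100e+00  5.0550e+02 -2.2967e+02  1.3981e+02] grip 58.5960978269577 tau [ 0.04  0.03 -0.08] rot [-0.e+00  1.e-04 -1.e+00] 11.3333
```

```bash

python3 -m handwheel '[{"tx":0,"ty":0,"tz":1,"roll":0},{"tx":0,"ty":0,"tz":1,"roll":0},{"tx":0,"ty":0,"tz":0,"roll":0},{"tx":0,"ty":0,"tz":0,"roll":0}]' >/dev/null; python3 f.py
```

```text
mean [-5.2000e-01 -7.0000e-02 -1.3300e+00  5.0545e+02 -2.2964e+02  1.3775e+02] grip 58.59964728355408 tau [ 0.04  0.03 -0.04] rot [ 0.e+00 -1.e-04 -1.e+00] 11.9667
```

```bash

python3 -m handwheel '[{"tx":0,"ty":0,"tz":1,"roll":0},{"tx":0,"ty":0,"tz":1,"roll":0},{"tx":0,"ty":0,"tz":0,"roll":0},{"tx":0,"ty":0,"tz":0,"roll":0}]' >/dev/null; python3 f.py
```

```text
mean [ 2.4000e-01  1.3000e-01  1.6700e+00  5.0571e+02 -2.2980e+02  1.3611e+02] grip 58.90524744987488 tau [-0.02 -0.03 -0.05] rot [-2.e-04  5.e-04 -1.e+00] 12.6
```

```bash

python3 -m handwheel '[{"tx":0,"ty":0,"tz":1,"roll":0},{"tx":0,"ty":0,"tz":0.5,"roll":0},{"tx":0,"ty":0,"tz":0,"roll":0},{"tx":0,"ty":0,"tz":0,"roll":0}]' >/dev/null; python3 f.py
```

```text
mean [-5.2000e-01  4.0000e-01  5.1500e+00  5.0608e+02 -2.2996e+02  1.3528e+02] grip 59.42961394786835 tau [ 0.09 -0.01  0.01] rot [-4.0e-04  1.6e-03 -1.0e+00] 13.2333
```

The drag is now about 6 N, counting the gauge's weight, which is mid-range for snug. One last look.

```bash
python3 -m handwheel '[{"tx":0,"ty":0,"tz":0,"roll":0},{"tx":0,"ty":0,"tz":0,"roll":0},{"tx":0,"ty":0,"tz":0,"roll":0},{"tx":0,"ty":0,"tz":0,"roll":0}]' >/dev/null; python3 f.py; python3 - <<'E'
from look import *
o,im,W=look("w9");c,_=optics.get_image("scene")
a=cv2.resize(im[130:270,240:400],None,fx=2.5,fy=2.5);b=cv2.resize(c[160:300,160:320],None,fx=2.5,fy=2.5)
cv2.imwrite("pics/end.png",np.hstack([a,b])[...,::-1])
E
```

```text
mean [-1.4000e-01  6.0000e-01  5.3000e+00  5.0608e+02 -2.2995e+02  1.3527e+02] grip 59.43073511123657 tau [ 0.11 -0.01  0.04] rot [-4.0e-04  1.6e-03 -1.0e+00] 13.8667
```

View pics/end.png

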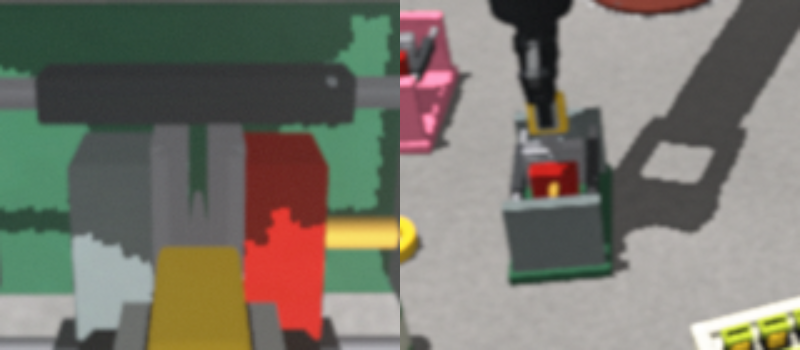

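The blade sits between the two plates, at crop (197,205). It is steady and upright, still gripped, with about 6 N of drag.

```bash
python3 -c "
from station import ctrl
print(ctrl.finish_job())"
```

```text
the job is handed in; nothing more can be done
None
```

The yellow gauge is seated upright between the jig's plates, tip about 34 mm below the mouth with about 6 N of drag; it is still gripped and the job is handed in at about 14 s, result not reported back.

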